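# Thread the breaker rail in behind the enclosure's frame

### The arm

A 6-joint arm with a two-finger parallel gripper is mounted at the origin on the work surface. World frame = base frame: x ahead of the robot, y to its left, z up, the work surface at z = 0. Lengths are in m, angles in rad, forces in N, time in s.
With the tool pointing down it reaches from about 0.25 to 0.725 m from the base axis. Payload 4 kg.
Tool frame: the origin (TCP) lies midway between the tips of the shut fingers; the grasp point (between the pads) lies pinch_z behind it (pinch_z is the distance from the TCP to the grasp point, in m); z points along the fingers, y is the direction in which the jaws open and shut (so a half turn about z gives the same grasp; the last joint's range is limited). The gripper opens to 85 mm and grips with 20 to 120 N. Pads are 22 mm wide; open, the fingers measure 114 mm over their backs; the gripper's body (76 mm by 85 mm) begins 54 mm behind the grasp point. The pads swing forward as they close: fully open they stand 13 mm farther back than shut.
Start: joints at [1.167, 0.241, 0.005, 1.335, 0, 1.571], TCP at [0.196, 0.46, 0.197] pointing down, gripper open.
Joint ranges: [-2.72, 2.72], [-1.05, 1.87], [-1.09, 1.28], [-1.99, 2.15], [-1.42, 1.44], [-3.14, 3.14]. Speed limits (rad/s): [2.79, 2.79, 3.14, 3.14, 3.14, 3.14].

### API

Orientations are given as a unit quaternion [x, y, z, w].
In Python, from workcell import * gives the robot as it stands.
- The arm moves only by the tool move_arm, never from a script. Its argument "motion" is a list of rows, each a list of 3 entries, a list of its own where there are three numbers: the finger opening in mm, from 0 to 85.4, then the shift along the tool's x, y, z in units of 50 mm (1.0 is 50 mm), then the turn about the tool's z in units of 6 degrees (1.0 is 6 degrees). In form: [[claw, [dx, dy, dz], roll], ...]. A call has exactly 10 rows; each row is the pose to reach, as a shift and turn from the pose commanded when the call began, along the tool's axes at that moment; what a row does not reach only later rows make up. A row lasts 1/10 s, in which the tool goes at most 50 mm and 8.59 degrees, less where a joint would pass 70% of its speed; a pose out of reach is approached as far as the arm can. A call with a gripper value outside its range is refused whole. The fingers move at their own pace and stop on an object; the grip force is fixed at half the most. Time passes only in rows, so rows that repeat a pose let the fingers close, or fill a call up. It gives the time, the measured TCP pose, the force and the opening at its end, in the units of the state.
- get_obs(): the state, without advancing time (a new reading comes with each control period).
- camera(name): name is "scene" or "top"; returns a dict with "color" (400x640x3 uint8, red, green, blue), "fx", "fy", "cx", "cy" (pixels), "distortion" ([k1, k2, p1, p2, k3] as OpenCV has them; the pictures are not rectified), "rvec" (rotation vector, rad) and "tvec" (3), from world to camera coordinates, as OpenCV has them. Camera axes: x right, y down, z forward; pixel columns grow to the right and rows downward; lengths in m; the calibration is good to about 2 mm. A picture is of the moment at which its call begins. There is no depth.
- job_done(): hands the job in, once; it reports no verdict.
The state is a dict: "clock": time; "joint_pos": joint angles; "joint_vel": joint speeds; "tau": joint torques, N m; "eef_pos": TCP position; "tool_rot": TCP orientation; "ft_force": force on the tool from outside, world axes, zero at the start; "ft_torque": the same for the moment, N m; "grip_width": finger opening in m.
Only numpy, scipy, OpenCV 4.12 (cv2) and the standard library are available. Lean on these libraries where they do the work, as an engineer would, in place of code of your own. Each camera call takes 0.05 s, during which the arm holds its last target.

### The job

Pick up the long mounting rail with the two-pole breaker on it and, without forcing it, tilt it in through the front opening of the white distribution enclosure, which is shorter than the rail, so that both ends go in behind the front frame. Finish while holding it there, level, still, centred in the box and in line with its length, about 2 cm above the back and touching nothing but the gripper: do not set it down or let go. Leave the short rail and the screwdriver beside it where they lie.

Things in the scene. Friction and masses are not known exactly. Their poses are not given: they have to be found in the camera images.
- enclosure: White plastic electrical enclosure, fixed, lying on its back left or right of the centre line. Outer 190 (x) x 350 (y, long) x 98 high. Origin: centre of its underside, z up. Walls and back 4 thick: inside 182 x 342, inner back face at z = 4. Empty. Its 4 thick front frame is the top, z = 94 to 98; 71 of clear space reach in under the frame beyond each end of its opening.
- opening (a point): Centre of the enclosure's only opening, at the frame's upper face (z = 98 in the enclosure's frame, same axes). Rectangle 125 (x) x 200 (y).
- breaker_rail: The part to move: steel mounting rail 240 long (y) x 35 wide (x) x 7.5 thick, a white two-pole breaker fixed on its middle. Origin: centre of the rail's underside; z up through the breaker. About 0.35 kg (0.25 to 0.45), balanced about its middle. Lies flat on the bench, breaker up, on the other side of the centre line from the enclosure.
- breaker_top (a point): Centre of the breaker's nose top, 72.5 above the rail's underside (toggles reach 76). The breaker stands on the rail, is 36 long along y over its full height with flat parallel faces square to y, and 85 wide along x up to z = 53.5, then 45 wide (nose). Grip it from above across the 36, fingers closing along the rail, e.g. at z = 45.
- rail_end_a (a point): End of the long rail at its +y end: middle of the underside's edge, 120 from the rail's origin.
- rail_end_b (a point): End of the long rail at its -y end: middle of the underside's edge, 120 from the rail's origin.
- short_rail: Bystander beside the long rail (about 115 away, on its -x side): a similar but short rail, 110 long (y) x 35 x 7.5, with a single-pole breaker only 18 long (y), 72.5 high overall. Loose; leave alone. Origin: centre of its underside.
- screwdriver: Bystander on the other side (+x) of the long rail, about 105 away: a screwdriver 170 long lying roughly parallel to it. Loose; leave alone. Origin on the underside, near its middle.
Mind the look-alikes: they are no part of the job. What is shaped like the breaker_rail but red is not meant.

How it is judged:
By the outcome, as a careful person would: the job done as asked, in the order asked, and still so for the second after the job is handed in, while the arm keeps its last pose, push and grip.
It also fails if it takes over 45 s, if anything falls off the work surface, if the arm or the gripper's body presses on something with over 40 N, if the wrist force passes 120 N, or if a joint passes its speed limit or range.

## Working session

There is one attempt and no reset: what is moved stays moved. The work goes in short steps, Python scripts to look and compute and a tool call to move; the robot and the scene stay as the last step left them, time stands still between calls to the robot, and variables do not carry over. Pictures are saved under pics/ and viewed, and the job is handed in when it is done.

Besides the shell and the picture viewer there is one more tool, called after ">>>" by a JSON object that holds its "method" and its "body", one argument or row to a line. move_arm: Moves the arm, as the interface text tells. Its arguments: {"type":"object","properties":{"motion":{"type":"array","items":{"type":"array"}}},"required":["motion"]}

```bash
ls; mkdir -p pics
python3 - <<'E'
from workcell import *
import cv2
o=get_obs(); print({k:np.round(v,4).tolist() if 0 else v for k,v in o.items()}) if 0 else print(o)
for n in ("scene","top"):
    c=camera(n); cv2.imwrite(f"pics/{n}0.png",c["color"][:,:,::-1]); print({k:v for k,v in c.items() if k!="color"})
E
```

```text
pics
{'clock': 0.0, 'joint_pos': array([ 1.16696541e+00,  2.41432113e-01,  3.77489889e-03,  1.33522690e+00,
       -4.90585879e-07,  1.57079745e+00]), 'joint_vel': array([ 0.00092137, -0.00050149,  0.00170435,  0.00058   ,  0.00087971,
       -0.00091761]), 'tau': array([-6.60666083e-04, -3.72320223e+01,  2.52405685e+01,  1.68818113e-02,
       -3.65036078e-05, -1.21095735e-05]), 'eef_pos': array([0.19620096, 0.45914651, 0.19622283]), 'tool_rot': array([ 2.00546683e-01,  9.79683591e-01, -1.02273496e-03, -2.09107961e-04]), 'ft_force': array([ 0.6163309 , -0.12893522, -0.43783918]), 'ft_torque': array([ 0.00046471, -0.04207132, -0.01634813]), 'grip_width': 0.08531808073587002}
{'fx': 368.6262275943796, 'fy': 368.6262275943796, 'cx': 328.0611915859874, 'cy': 198.28270053114088, 'distortion': array([-0.08431785,  0.        ,  0.        ,  0.        ,  0.        ]), 'rvec': array([ 1.11093517,  2.47975457, -0.93681092]), 'tvec': array([ 0.34353256, -0.15883492,  1.15264679])}
{'fx': 392.0082348177912, 'fy': 392.0082348177912, 'cx': 316.0197918171976, 'cy': 199.0317811101988, 'distortion': array([-0.09279291,  0.        ,  0.        ,  0.        ,  0.        ]), 'rvec': array([ 2.15175683, -2.20276147,  0.05842789]), 'tvec': array([-0.03719962,  0.4335932 ,  1.21660264])}
```

View pics/scene0.png

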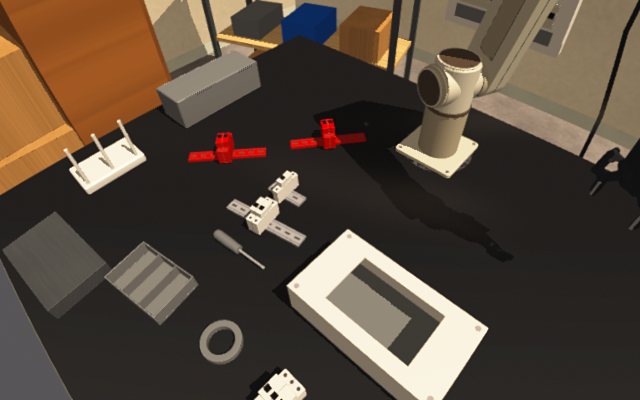

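View pics/top0.png

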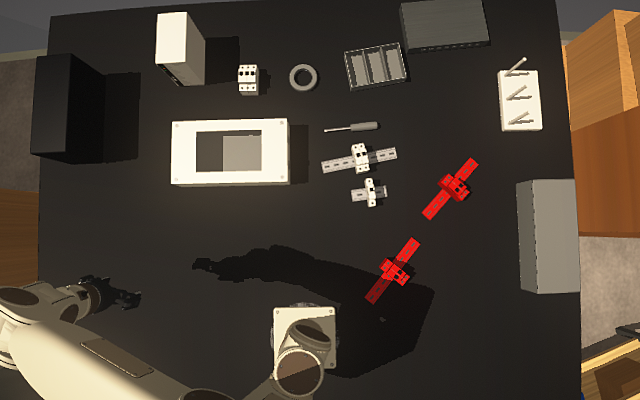

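Top view: candidates are the long rail with two-pole breaker at (359,158), the short rail at (370,192), red look-alikes at (452,188) and (393,270), and a loose breaker at (248,79). I choose (359,158). The enclosure is at (230,151), opening at (228,151), and the screwdriver at (352,127).

```bash
cat > h.py <<'E'
from workcell import *
import numpy as np, cv2
from scipy.spatial.transform import Rotation as R
def KD(c): return np.array([[c["fx"],0,c["cx"]],[0,c["fy"],c["cy"]],[0,0,1]]), np.array(c["distortion"])
def ray(c,px):
    K,D=KD(c); u=cv2.undistortPoints(np.array(px,float).reshape(-1,1,2),K,D).reshape(-1,2)
    M=cv2.Rodrigues(c["rvec"])[0]; d=np.c_[u,np.ones(len(u))]@M; return -M.T@c["tvec"],d
def onz(c,px,z):
    o,d=ray(c,px); return o+d*((z-o[2])/d[:,2])[:,None]
def proj(c,P):
    K,D=KD(c); return cv2.projectPoints(np.array(P,float).reshape(-1,1,3),c["rvec"],c["tvec"],K,D)[0].reshape(-1,2)
def crop(c,x0,y0,x1,y1,s,fn):
    im=c["color"][y0:y1,x0:x1,::-1]; cv2.imwrite(fn,cv2.resize(im,None,fx=s,fy=s,interpolation=cv2.INTER_CUBIC))
E
python3 - <<'E'
from h import *
c=camera("top"); crop(c,310,110,410,215,5,"pics/c1.png"); crop(c,160,105,310,200,5,"pics/c2.png")
s=camera("scene"); crop(s,200,160,320,280,5,"pics/c3.png")
E
```

```text
(no output)
```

View pics/c1.png

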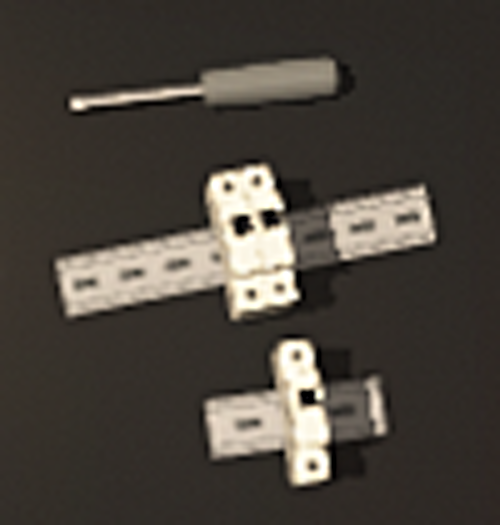

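View pics/c2.png

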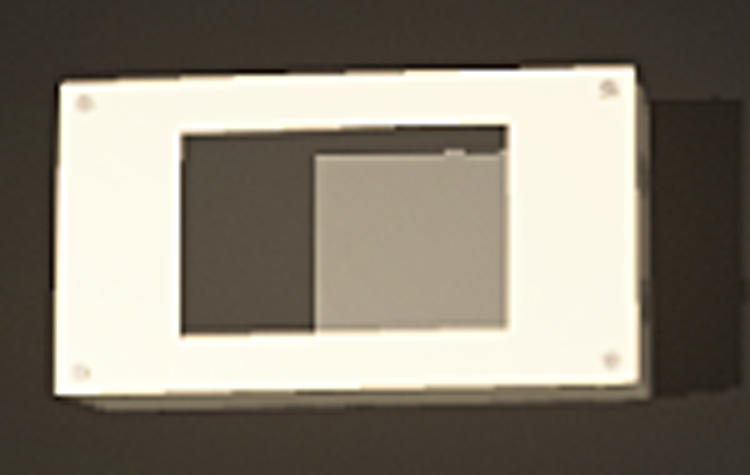

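View pics/c3.png

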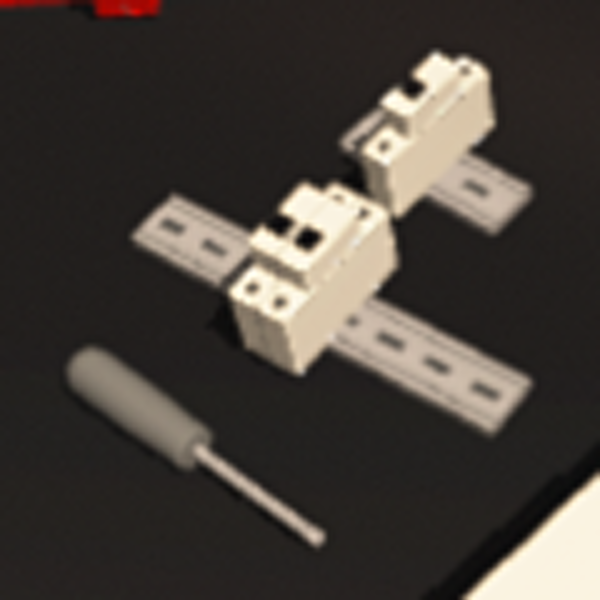

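Run:
```python
from h import *
c=camera("top")
f=lambda p,o:(np.array(p,float)+.5)/5-.5+np.array(o)
r=onz(c,f([(55,262),(68,317),(437,240),(425,184)],(310,110)),.0075)
b=onz(c,f([(60,83),(54,395),(640,385),(636,66)],(160,105)),.098)
q=onz(c,f([(181,133),(181,335),(508,327),(508,125)],(160,105)),.098)
n=onz(c,f([(240,255)],(310,110)),.0725)
for k,p in (("rail",r),("box",b),("open",q)):
    e=p[:2].mean(0)-p[2:].mean(0)
    print(k,p[:,:2].round(4).tolist(),p.mean(0).round(4),np.linalg.norm(e).round(4),[np.linalg.norm(p[0]-p[1]).round(4),np.linalg.norm(p[2]-p[3]).round(4)],np.degrees(np.arctan2(-e[0],e[1])).round(2))
o=get_obs(); print(R.from_quat(o["tool_rot"]).as_matrix().round(4))
```

```text
rail [[0.5509, -0.0645], [0.5154, -0.0719], [0.5593, -0.3084], [0.5957, -0.3022]] [ 0.5554 -0.1868  0.0075] 0.2412 [np.float64(0.0363), np.float64(0.0369)] 10.59
box [[0.6746, 0.3853], [0.4836, 0.3866], [0.4802, 0.0338], [0.6723, 0.0331]] [0.5777 0.2097 0.098 ] 0.3525 [np.float64(0.1911), np.float64(0.1921)] -0.47
open [[0.6406, 0.3094], [0.5175, 0.3086], [0.5167, 0.1115], [0.6386, 0.1104]] [0.5783 0.21   0.098 ] 0.1981 [np.float64(0.1231), np.float64(0.1219)] -0.41
[[-9.196e-01  3.929e-01 -3.000e-04]
 [ 3.929e-01  9.196e-01 -9.000e-04]
 [-0.000e+00 -9.000e-04 -1.000e+00]]
```

```bash
cat >> h.py <<'E'
def tool(dw,o=None):
    o=o or get_obs(); M=R.from_quat(o["tool_rot"]).as_matrix(); return (M.T@np.array(dw)/.05).round(3)
def st():
    o=get_obs(); M=R.from_quat(o["tool_rot"]).as_matrix()
    print("t",round(o["clock"],2),"p",o["eef_pos"].round(4),"yaw",np.degrees(np.arctan2(-M[0,1],M[1,1])).round(2),"z",M[:,2].round(4),"y",M[:,1].round(4),"q",o["joint_pos"].round(3),"F",o["ft_force"].round(1),"w",round(o["grip_width"],4))
    return o
E
python3 - <<'E'
from h import *
import workcell
print(workcell.pinch_z if hasattr(workcell,"pinch_z") else [x for x in dir(workcell) if x[0]!="_"])
o=st(); print(tool(np.array([.5555,-.187,.15])-o["eef_pos"]))
E
```

```text
0.0187
t 0.25 p [0.1963 0.4595 0.1967] yaw -23.13 z [-3.e-04 -9.e-04 -1.e+00] y [ 3.929e-01  9.196e-01 -9.000e-04] q [ 1.167  0.241  0.004  1.335 -0.     1.571] F [-0.  -0.2 -1.5] w 0.0855
[-11.686  -9.067   0.943]
```

>>> {"method": "move_arm", "body": {
  "motion": [
    [85,[-11.69,-9.07,0.9],-5.6],
    [85,[-11.69,-9.07,0.9],-5.6],
    [85,[-11.69,-9.07,0.9],-5.6],
    [85,[-11.69,-9.07,0.9],-5.6],
    [85,[-11.69,-9.07,0.9],-5.6],
    [85,[-11.69,-9.07,0.9],-5.6],
    [85,[-11.69,-9.07,0.9],-5.6],
    [85,[-11.69,-9.07,0.9],-5.6],
    [85,[-11.69,-9.07,0.9],-5.6],
    [85,[-11.69,-9.07,0.9],-5.6]
  ]
}}

```text
clock: 1.25
eef_pos: [0.4294, 0.0408, 0.1682]
tool_rot: [-0.091, 0.996, 0.0, 0.0]
ft_force: [0.9, 0.5, -0.7]
grip_width: 0.085
```

Run:
```python
from h import *
o=st(); print(tool(np.array([.5555,-.187,.10])-o["eef_pos"]))
```

```text
t 1.25 p [0.4294 0.0408 0.1682] yaw 10.45 z [ 8.e-04  3.e-04 -1.e+00] y [-1.815e-01  9.834e-01  1.000e-04] q [ 0.095  0.121 -0.22   1.23   0.    -0.088] F [ 0.9  0.5 -0.7] w 0.085
[-1.652 -4.938  1.366]
```

>>> {"method": "move_arm", "body": {
  "motion": [
    [85,[-1.6,-4.6,1.1],0],
    [85,[-1.6,-4.6,1.1],0],
    [85,[-1.6,-4.6,1.1],0],
    [85,[-1.6,-4.6,1.1],0],
    [85,[-1.6,-4.6,1.1],0],
    [85,[-1.6,-4.6,1.1],0],
    [85,[-1.6,-4.6,1.1],0],
    [85,[-1.6,-4.6,1.1],0],
    [85,[-1.6,-4.6,1.1],0],
    [85,[-1.6,-4.6,1.1],0]
  ]
}}

```text
clock: 2.25
eef_pos: [0.5492, -0.1677, 0.1141]
tool_rot: [-0.092, 0.996, -0.0, 0.001]
ft_force: [0.0, -0.7, 0.0]
grip_width: 0.0851
```

Run:
```python
from h import *
o=st(); print(tool(np.array([.5555,-.187,.040])-o["eef_pos"]))
c=camera("scene"); crop(c,200,100,320,280,3,"pics/d1.png")
```

```text
t 2.25 p [ 0.5492 -0.1677  0.1141] yaw 10.57 z [ 1.2e-03 -3.0e-04 -1.0e+00] y [-1.834e-01  9.830e-01 -5.000e-04] q [-0.296  0.432  0.058  1.196  0.    -0.481] F [ 0.  -0.7  0. ] w 0.0851
[-0.051 -0.401  1.483]
```

View pics/d1.png

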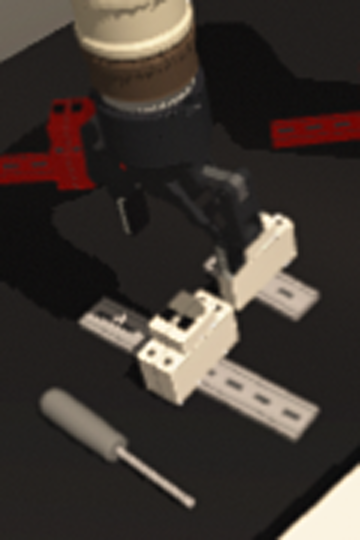

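The open gripper stands above the two-pole breaker (crop (190,340)), with the fingers to either side along the rail. Next: centre and descend.

>>> {"method": "move_arm", "body": {
  "motion": [
    [85,[-0.05,-0.4,0.3],0],
    [85,[-0.05,-0.4,0.5],0],
    [85,[-0.05,-0.4,1.0],0],
    [85,[-0.05,-0.4,1.5],0],
    [85,[-0.05,-0.4,1.74],0],
    [85,[-0.05,-0.4,1.74],0],
    [85,[-0.05,-0.4,1.74],0],
    [30,[-0.05,-0.4,1.74],0],
    [30,[-0.05,-0.4,1.74],0],
    [30,[-0.05,-0.4,1.74],0]
  ]
}}

```text
clock: 3.3
eef_pos: [0.556, -0.1883, 0.0272]
tool_rot: [-0.091, 0.996, -0.0, 0.001]
ft_force: [-0.2, 0.6, 0.5]
grip_width: 0.0437
```

Run:
```python
from h import *
o=st()
```

```text
t 3.3 p [ 0.556  -0.1883  0.0272] yaw 10.46 z [ 1.8e-03 -6.0e-04 -1.0e+00] y [-1.816e-01  9.834e-01 -9.000e-04] q [-0.327  0.531 -0.026  1.013  0.    -0.509] F [-0.2  0.6  0.5] w 0.0437
```

>>> {"method": "move_arm", "body": {
  "motion": [
    [30,[0,0,0],0],
    [30,[0,0,0],0],
    [30,[0,0,0],0],
    [30,[0,0,-0.2],0],
    [30,[0,0,-0.2],0.9],
    [30,[0,0,-0.2],1.82],
    [30,[0,0,-0.2],1.82],
    [30,[0,0,-0.2],1.82],
    [30,[0,0,-0.02],1.82],
    [30,[0,0,-0.02],1.82]
  ]
}}

```text
clock: 4.3
eef_pos: [0.5556, -0.1884, 0.0268]
tool_rot: [0.004, 1.0, -0.0, 0.0]
ft_force: [0.1, -0.7, -1.2]
grip_width: 0.0343
```

Run:
```python
from h import *
o=st()
```

```text
t 4.3 p [ 0.5556 -0.1884  0.0268] yaw -0.42 z [ 7.e-04 -5.e-04 -1.e+00] y [ 7.3e-03  1.0e+00 -5.0e-04] q [-0.327  0.531 -0.026  1.013 -0.    -0.32 ] F [ 0.1 -0.7 -1.2] w 0.0343
```

>>> {"method": "move_arm", "body": {
  "motion": [
    [85,[0,0,0],0],
    [85,[0,0,0],0],
    [85,[0,0,0],0],
    [85,[0,0,-0.9],0],
    [85,[0,0,-1.8],0],
    [85,[0,0,-2.8],0],
    [85,[-0.7,1.0,-3.4],0],
    [85,[-1.4,2.0,-3.4],0],
    [85,[-2.0,3.0,-3.4],0],
    [85,[-2.5,3.75,-3.4],0]
  ]
}}

```text
clock: 5.3
eef_pos: [0.6659, -0.026, 0.1979]
tool_rot: [0.004, 1.0, -0.0, 0.001]
ft_force: [1.3, -0.0, 0.8]
grip_width: 0.085
```

Run:
```python
from h import *
o=st()
```

```text
t 5.3 p [ 0.6659 -0.026   0.1979] yaw -0.49 z [ 2.1e-03 -2.0e-04 -1.0e+00] y [ 8.5e-03  1.0e+00 -2.0e-04] q [-0.039  0.589  0.534  1.513 -0.    -0.03 ] F [ 1.3 -0.   0.8] w 0.085
```

>>> {"method": "move_arm", "body": {
  "motion": [
    [85,[-1,0.4,0],0],
    [85,[-2,0.4,0],0],
    [85,[-3,0.4,0],0],
    [85,[-4,0.4,0],0],
    [85,[-5,0.4,0],0],
    [85,[-5,0.4,0],0],
    [85,[-5,0.4,0],0],
    [85,[-5,0.4,0],0],
    [85,[-5,0.4,0],0],
    [85,[-5,0.4,0],0]
  ]
}}

```text
clock: 6.3
eef_pos: [0.8257, -0.0085, 0.1579]
tool_rot: [0.004, 1.0, -0.0, 0.028]
ft_force: [-0.6, 0.4, 0.3]
grip_width: 0.085
```

Run:
```python
from h import *
o=st()
```

```text
t 6.3 p [ 0.8257 -0.0085  0.1579] yaw -0.46 z [ 5.600e-02 -6.000e-04 -9.984e-01] y [ 8.1e-03  1.0e+00 -1.0e-04] q [-0.01   1.032  1.275  1.759  0.    -0.002] F [-0.6  0.4  0.3] w 0.085
```

>>> {"method": "move_arm", "body": {
  "motion": [
    [85,[-3,0,-3],0],
    [85,[-6,0,-6],0],
    [85,[-6,0,-6],0],
    [85,[-6,0,-6],0],
    [85,[-6,0,-6],0],
    [85,[-6,0,-6],0],
    [85,[-6,0,-6],0],
    [85,[-6,0,-6],0],
    [85,[-6,0,-6],0],
    [85,[-6,0,-6],0]
  ]
}}

```text
clock: 7.3
eef_pos: [0.7997, -0.0077, 0.2501]
tool_rot: [0.004, 0.999, -0.0, 0.052]
ft_force: [-0.2, 0.2, -0.8]
grip_width: 0.0847
```

Run:
```python
from h import *
o=st()
```

```text
t 7.3 p [ 0.7997 -0.0077  0.2501] yaw -0.46 z [ 0.103  -0.001  -0.9947] y [ 8.e-03  1.e+00 -2.e-04] q [-0.01   0.915  1.274  1.827  0.    -0.002] F [-0.2  0.2 -0.8] w 0.0847
```

```bash
cat > plan.py <<'E'
import numpy as np, heapq, sys
from scipy.spatial.transform import Rotation as R
def pts(lo,hi,s=12):
    g=[np.linspace(l,h,max(2,int((h-l)/s)+2)) for l,h in zip(lo,hi)]
    P=np.stack(np.meshgrid(*g,indexing="ij"),-1).reshape(-1,3)
    m=np.any((P==lo)|(P==hi),1); return P[m]
def model(al,gz=47):
    rail=pts(np.array([-17.5,-120,0]),np.array([17.5,120,7.5]),9)
    b1=pts(np.array([-42.5,-18,7.5]),np.array([42.5,18,53.5]),12)
    b2=pts(np.array([-22.5,-18,53.5]),np.array([22.5,18,76]),12)
    # gripper in tool-aligned coords about grasp (z up along tool back), leaned
    f=pts(np.array([-12,-36,-20]),np.array([12,36,54]),12)
    bd=pts(np.array([-43,-43,54]),np.array([43,43,120]),12)
    # tool back direction = (-sin al,0,cos al): rotate about y by -al
    L=R.from_euler("y",-al,degrees=True)
    g=L.apply(np.r_[f,bd])
    return np.r_[np.r_[rail,b1,b2]-[0,0,gz],g]
B=[((-95,-175,94),(95,-100,98)),((-95,100,94),(95,175,98)),((-95,-175,94),(-62.5,175,98)),((62.5,-175,94),(95,175,98)),
((-95,-175,0),(95,175,4)),((-95,-175,0),(95,-171,98)),((-95,171,0),(95,175,98)),((-95,-175,0),(-91,175,98)),((91,-175,0),(95,175,98))]
def sdf(P):
    d=np.full(P.shape[:-1],1e9)
    for lo,hi in B:
        lo=np.array(lo);hi=np.array(hi);q=np.abs(P-(lo+hi)/2)-(hi-lo)/2
        d=np.minimum(d,np.linalg.norm(np.maximum(q,0),axis=-1)+np.minimum(q.max(-1),0))
    return d
def rot(al,ph): 
    a=np.radians(al); return R.from_rotvec(np.radians(ph)*np.array([np.sin(a),0,-np.cos(a)]))
def clear(M,al,ph,xyz): # xyz grasp pos (n,3) 
    Q=rot(al,ph).apply(M); return np.array([sdf(Q+t).min() for t in xyz])
if __name__=="__main__":
    al=float(sys.argv[1]); M=model(al); gz=47
    X=np.arange(-24,25,6);Y=np.arange(-56,57,7);Z=np.arange(67,67+100,6);PH=np.arange(0,-31,-5)
    G=np.stack(np.meshgrid(X,Y,Z,indexing="ij"),-1)
    C=np.stack([clear(M,al,p,G.reshape(-1,3)).reshape(G.shape[:3]) for p in PH],-1)
    C[C<0]=-1
    goal=(len(X)//2,len(Y)//2,0+0,0)
    # widest path from goal (z=24 above -> gz 24+47=71) to top layer
    k=int(np.argmin(abs(Z-71))); s=(len(X)//2,len(Y)//2,k,0)
    best=np.full(C.shape,-1.);par={};best[s]=C[s];h=[(-C[s],s)]
    while h:
        w,u=heapq.heappop(h);w=-w
        if w<best[u]:continue
        if u[2]==len(Z)-1 : end=u;break
        for ax in range(4):
            for dd in(-1,1):
                v=list(u);v[ax]+=dd
                if not 0<=v[ax]<C.shape[ax]:continue
                v=tuple(v);nw=min(w,C[v])
                if nw>best[v]: best[v]=nw;par[v]=u;heapq.heappush(h,(-nw,v))
    else: print("none");sys.exit()
    print(al,"bottleneck",w,"start",C[s])
    p=[end]
    while p[-1]!=s:p.append(par[p[-1]])
    for u in p: print(X[u[0]],Y[u[1]],Z[u[2]],PH[u[3]],round(C[u],1))
E
for a in 12 18 24; do echo == $a; timeout 500 python3 plan.py $a | head -40 & done; wait
```

```text
== 12
== 18
== 24
24.0 bottleneck 6.955707827914914 start 6.955707827914914
-24 -56 163 0 18.0
-24 -56 157 0 12.0
-24 -56 157 -5 13.5
-24 -56 151 -5 7.6
-18 -56 151 -5 7.6
-18 -56 151 -10 8.5
-12 -56 151 -10 9.0
-6 -56 151 -10 9.0
-6 -56 151 -15 10.5
0 -56 151 -15 10.5
0 -56 151 -20 9.3
0 -49 151 -20 9.3
0 -42 151 -20 9.3
0 -42 145 -20 7.7
0 -42 145 -25 8.0
0 -42 145 -30 7.9
0 -35 145 -30 7.9
0 -35 139 -30 7.4
-6 -35 139 -30 7.4
-6 -28 139 -30 8.8
-6 -21 139 -30 10.2
-6 -14 139 -30 10.8
-6 -7 139 -30 10.8
-6 -7 133 -30 7.5
-6 0 133 -30 9.0
-6 7 133 -30 9.8
-6 14 133 -30 9.8
-6 14 133 -25 8.3
-6 21 133 -25 9.7
-6 28 133 -25 9.8
-6 35 133 -25 9.8
-6 35 133 -20 10.1
-6 35 127 -20 10.2
-6 35 121 -20 10.5
-6 35 115 -20 10.9
-6 35 109 -20 11.3
-6 28 109 -20 8.2
-6 21 109 -20 7.0
-6 14 109 -20 7.0
18.0 bottleneck 5.035326872026685 start 13.96389833792401
-24 -56 163 0 18.0
-24 -56 157 0 12.0
-24 -56 151 0 6.0
-24 -56 151 -5 7.3
-18 -56 151 -5 7.3
-18 -56 151 -10 7.6
-12 -56 151 -10 8.3
-6 -56 151 -10 8.3
-6 -56 151 -15 9.4
0 -56 151 -15 9.4
0 -56 151 -20 7.7
6 -56 151 -20 10.6
6 -56 151 -25
[... 573 characters left out ...]
157 0 12.0
-24 -56 151 0 6.0
-24 -56 151 -5 6.9
-24 -56 151 -10 2.0
-18 -56 151 -10 7.2
-18 -56 145 -10 1.5
-12 -56 145 -10 1.5
-12 -56 145 -15 2.3
-6 -56 145 -15 2.3
0 -56 145 -15 2.3
0 -56 145 -20 3.1
6 -56 145 -20 3.1
6 -56 145 -25 3.7
6 -49 145 -25 3.7
6 -42 145 -25 3.7
6 -35 145 -25 3.7
6 -28 145 -25 3.7
6 -21 145 -25 3.7
6 -14 145 -25 1.5
6 -14 139 -25 1.9
0 -14 139 -25 1.9
-6 -14 139 -25 1.9
-12 -14 139 -25 1.5
-12 -7 139 -25 1.5
-12 0 139 -25 1.5
-12 7 139 -25 1.5
-12 14 139 -25 1.5
-12 21 139 -25 1.5
-12 28 139 -25 1.3
-12 28 133 -25 5.2
-12 28 133 -20 5.0
-6 28 133 -20 5.9
-6 28 127 -20 6.6
-6 35 127 -20 10.8
-6 35 121 -20 10.9
-6 35 121 -15 11.1
0 35 121 -15 13.8
0 35 115 -15 16.8
```

>>> {"method": "move_arm", "body": {
  "motion": [
    [85,[-6,0,-1],0],
    [85,[-12,0,-2],0],
    [85,[-12,0,-2],0],
    [85,[-12,0,-2],0],
    [85,[-12,0,-2],0],
    [85,[-12,0,-2],0],
    [85,[-12,0,-2],0],
    [85,[-12,0,-2],0],
    [85,[-12,0,-2],0],
    [85,[-12,0,-2],0]
  ]
}}

```text
clock: 8.3
eef_pos: [0.8577, -0.0078, 0.1895]
tool_rot: [0.004, 0.997, -0.0, 0.079]
ft_force: [-0.4, -0.6, -0.5]
grip_width: 0.085
```

Run:
```python
from h import *
o=st()
```

```text
t 8.3 p [ 0.8577 -0.0078  0.1895] yaw -0.46 z [ 0.1572 -0.0015 -0.9876] y [ 8.e-03  1.e+00 -3.e-04] q [-9.000e-03  9.970e-01  1.275e+00  1.690e+00 -0.000e+00 -1.000e-03] F [-0.4 -0.6 -0.5] w 0.085
```

>>> {"method": "move_arm", "body": {
  "motion": [
    [85,[-6,0,-4],0],
    [85,[-12,0,-6],0],
    [85,[-12,0,-6],0],
    [85,[-12,0,-6],0],
    [85,[-12,0,-6],0],
    [85,[-12,0,-6],0],
    [85,[-12,0,-6],0],
    [85,[-12,0,-6],0],
    [85,[-12,0,-6],0],
    [85,[-12,0,-6],0]
  ]
}}

```text
clock: 9.3
eef_pos: [0.8577, -0.0075, 0.2381]
tool_rot: [0.004, 0.994, -0.001, 0.105]
ft_force: [-0.3, -0.2, 0.5]
grip_width: 0.0851
```

>>> {"method": "move_arm", "body": {
  "motion": [
    [85,[-6,0,-4],0],
    [85,[-12,0,-4],0],
    [85,[-12,0,-4],0],
    [85,[-12,0,-4],0],
    [85,[-12,0,-4],0],
    [85,[-12,0,-4],0],
    [85,[-12,0,-4],0],
    [85,[-12,0,-4],0],
    [85,[-12,0,-4],0],
    [85,[-12,0,-4],0]
  ]
}}

```text
clock: 10.3
eef_pos: [0.8759, -0.0075, 0.2531]
tool_rot: [0.004, 0.991, -0.001, 0.133]
ft_force: [-0.2, 0.2, -0.3]
grip_width: 0.0845
```

Run:
```python
from h import *
o=st()
```

```text
t 10.3 p [ 0.8759 -0.0075  0.2531] yaw -0.46 z [ 0.2632 -0.0024 -0.9647] y [ 8.e-03  1.e+00 -3.e-04] q [-8.000e-03  9.280e-01  1.274e+00  1.651e+00 -0.000e+00 -1.000e-03] F [-0.2  0.2 -0.3] w 0.0845
```

>>> {"method": "move_arm", "body": {
  "motion": [
    [85,[-6,0,-4],0],
    [85,[-12,0,-4],0],
    [85,[-12,0,-4],0],
    [85,[-12,0,-4],0],
    [85,[-12,0,-4],0],
    [85,[-12,0,-4],0],
    [85,[-12,0,-4],0],
    [85,[-12,0,-4],0],
    [85,[-12,0,-4],0],
    [85,[-12,0,-4],0]
  ]
}}

```text
clock: 11.3
eef_pos: [0.8876, -0.0074, 0.2795]
tool_rot: [0.004, 0.987, -0.001, 0.16]
ft_force: [0.3, -1.0, 0.4]
grip_width: 0.0849
```

>>> {"method": "move_arm", "body": {
  "motion": [
    [85,[-6,0,-4],0],
    [85,[-12,0,-4],0],
    [85,[-12,0,-4],0],
    [85,[-12,0,-4],0],
    [85,[-12,0,-4],0],
    [85,[-12,0,-4],0],
    [85,[-12,0,-4],0],
    [85,[-12,0,-4],0],
    [85,[-12,0,-4],0],
    [85,[-12,0,-4],0]
  ]
}}

```text
clock: 12.3
eef_pos: [0.8941, -0.0073, 0.3138]
tool_rot: [0.004, 0.982, -0.001, 0.187]
ft_force: [0.4, 0.2, -0.9]
grip_width: 0.085
```

Run:
```python
from h import *
o=st()
c=camera("top"); crop(c,310,110,410,215,5,"pics/e1.png")
f=lambda p,o:(np.array(p,float)+.5)/5-.5+np.array(o)
print(tool(np.array([.50,-.188,.20])-o["eef_pos"]))
```

```text
t 12.3 p [ 0.8941 -0.0073  0.3138] yaw -0.46 z [ 0.3681 -0.0033 -0.9298] y [ 8.e-03  1.e+00 -4.e-04] q [-0.008  0.867  1.274  1.601 -0.    -0.   ] F [ 0.4  0.2 -0.9] w 0.085
[ 8.14  -3.675 -0.775]
```

View pics/e1.png

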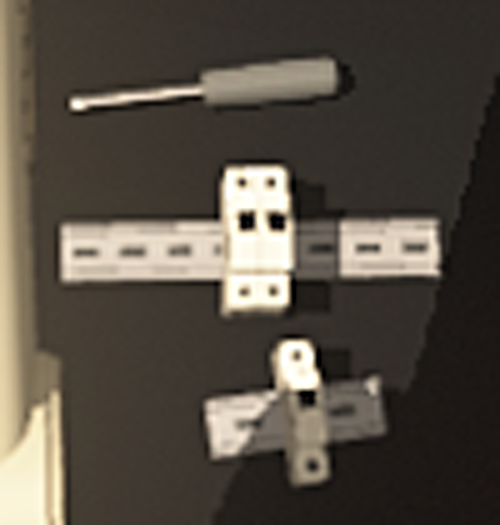

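Run:
```python
from h import *
o=st(); c=camera("top")
f=lambda p,o:(np.array(p,float)+.5)/5-.5+np.array(o)
r=onz(c,f([(62,224),(62,281),(440,277),(438,219)],(310,110)),.0075)
e=r[:2].mean(0)-r[2:].mean(0); print(r.round(4).tolist(),r.mean(0),np.linalg.norm(e),np.degrees(np.arctan2(-e[0],e[1])))
z=R.from_quat(o["tool_rot"]).as_matrix()[:,2]
g=np.array([*r.mean(0)[:2],.047]); T=g+.022*z; print("T",T, tool(T-.1*z-o["eef_pos"]))
```

```text
t 12.35 p [ 0.8941 -0.0073  0.314 ] yaw -0.45 z [ 0.3683 -0.0032 -0.9297] y [ 7.9e-03  1.0e+00 -4.0e-04] q [-0.008  0.867  1.274  1.601 -0.    -0.   ] F [-0.1  0.  -0.1] w 0.085
[[0.5753, -0.0695, 0.0075], [0.5386, -0.0687, 0.0075], [0.5355, -0.3094, 0.0075], [0.5729, -0.3096, 0.0075]] [ 0.55556425 -0.18930558  0.0075    ] 0.24041552841512753 -0.6672802450726592
T [ 0.56366675 -0.18937703  0.02654653] [ 8.235 -3.692  0.922]
```

>>> {"method": "move_arm", "body": {
  "motion": [
    [85,[8.2,-3.7,0.9],0],
    [85,[8.2,-3.7,0.9],0],
    [85,[8.2,-3.7,0.9],0],
    [85,[8.2,-3.7,0.9],0],
    [85,[8.2,-3.7,0.9],0],
    [85,[8.2,-3.7,0.9],0],
    [85,[8.2,-3.7,0.9],0],
    [85,[8.2,-3.7,0.9],0],
    [85,[8.2,-3.7,0.9],0],
    [85,[8.2,-3.7,0.9],0]
  ]
}}

```text
clock: 13.4
eef_pos: [0.5306, -0.1881, 0.1232]
tool_rot: [0.004, 0.982, -0.001, 0.188]
ft_force: [-0.2, -0.6, 0.0]
grip_width: 0.0849
```

Run:
```python
from h import *
o=st()
z=R.from_quat(o["tool_rot"]).as_matrix()[:,2]
T=np.array([.5556,-.1893,.047])+.022*z; print("T",T, tool(T-o["eef_pos"]))
```

```text
t 13.4 p [ 0.5306 -0.1881  0.1232] yaw -0.44 z [ 0.3694 -0.0041 -0.9293] y [ 0.0077  1.     -0.0013] q [-0.431  0.149 -0.396  0.677  0.151 -0.397] F [-0.2 -0.6  0. ] w 0.0849
T [ 0.56372738 -0.18938971  0.02655648] [ 0.097 -0.019  2.041]
```

Lean is preserved through the move. Descend along the tool axis and grip.

>>> {"method": "move_arm", "body": {
  "motion": [
    [85,[0.1,-0.02,0.4],0],
    [85,[0.1,-0.02,1.0],0],
    [85,[0.1,-0.02,1.6],0],
    [85,[0.1,-0.02,2.02],0],
    [85,[0.1,-0.02,2.02],0],
    [85,[0.1,-0.02,2.02],0],
    [30,[0.1,-0.02,2.02],0],
    [30,[0.1,-0.02,2.02],0],
    [30,[0.1,-0.02,2.02],0],
    [30,[0.1,-0.02,2.02],0]
  ]
}}

```text
clock: 14.4
eef_pos: [0.5655, -0.1891, 0.0291]
tool_rot: [0.004, 0.982, -0.001, 0.189]
ft_force: [-0.2, 0.1, -2.9]
grip_width: 0.0341
```

Run:
```python
from h import *
o=st()
c=camera("scene"); crop(c,200,120,320,280,3,"pics/f1.png")
```

```text
t 14.4 p [ 0.5655 -0.1891  0.0291] yaw -0.46 z [ 0.3706 -0.0039 -0.9288] y [ 0.008   1.     -0.0011] q [-0.403  0.33  -0.45   0.438  0.142 -0.37 ] F [-0.2  0.1 -2.9] w 0.0341
```

View pics/f1.png

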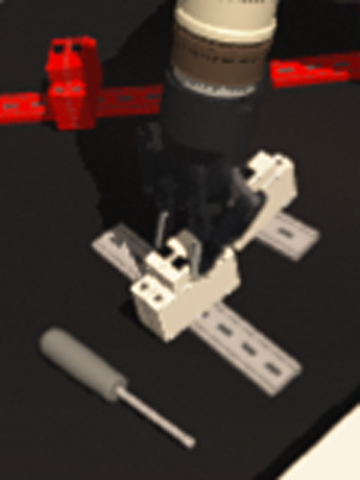

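```bash
cat > plan2.py <<'E'
from plan import *
al=21.7;gz=54;M=model(al,gz)
def cl(u): return sdf(rot(al,u[3]).apply(M)+np.array(u[:3])).min()
X=np.arange(-18,19,6);Y=np.arange(-56,57,7);Z=np.arange(78,78+100,6);PH=np.arange(0,-34,-3)
G=np.stack(np.meshgrid(X,Y,Z,indexing="ij"),-1)
C=np.stack([clear(M,al,p,G.reshape(-1,3)).reshape(G.shape[:3]) for p in PH],-1)
s=(3,8,0,0); D=np.full(C.shape,1e18);D[s]=0;par={};h=[(0,s)]
import itertools
while h:
    d,u=heapq.heappop(h)
    if d>D[u]:continue
    if u[2]==len(Z)-1: end=u;break
    for ax in range(4):
        for dd in(-1,1):
            v=list(u);v[ax]+=dd
            if not 0<=v[ax]<C.shape[ax]:continue
            v=tuple(v)
            if C[v]<5.5:continue
            nd=d+1+(12/C[v])**3
            if nd<D[v]:D[v]=nd;par[v]=u;heapq.heappush(h,(nd,v))
p=[end]
while p[-1]!=s:p.append(par[p[-1]])
P=[np.array([X[a],Y[b],Z[c],PH[d]],float) for a,b,c,d in p]
print("min",min(cl(u) for u in P),"goal",cl(P[-1]))
def seg(a,b): return min(cl(a+(b-a)*t) for t in np.linspace(0,1,13))
i=0;out=[P[0]];
while i<len(P)-1:
    for j in range(len(P)-1,i,-1):
        base=min(cl(u) for u in P[i:j+1])
        m=seg(P[i],P[j])
        if m>=min(base,7.5)-.3: break
    i=j;out.append(P[i]);print(P[i],round(m,1))
print(out[0])
E
time python3 plan2.py
```

```text
min 6.782443158052494 goal 14.505512207554952
[  6. -14. 150. -27.] 7.5
[ -6.  35. 138. -24.] 6.6
[ 0. 21. 90.  0.] 6.8
[ 0.  0. 78.  0.] 14.5
[ 18. -21. 174. -27.]
real	0m15.560s
user	0m16.056s
sys	0m0.146s
```

```bash
cat > plan3.py <<'E'
from plan import *
from scipy.optimize import minimize
al=21.7;gz=54;M=model(al,gz)
def cl(u): return sdf(rot(al,u[3]).apply(M)+np.array(u[:3])).min()
def seg(a,b,n=9): return min(cl(a+(b-a)*t) for t in np.linspace(0,1,n))
W=np.array([[10,-25,175,-27],[6,-14,150,-27],[-6,35,138,-24],[0,21,90,0.]]);E=np.array([0,0,78,0.])
def f(v):
    w=np.vstack([v.reshape(4,4),E]); m=[seg(w[i],w[i+1],7) for i in range(4)]; return -(min(m)+.03*sum(np.minimum(m,15)))
r=minimize(f,W.ravel(),method="Powell",options=dict(maxfev=1500,xtol=.2),bounds=[b for _ in range(4) for b in((-20,20),(-50,50),(78,180),(-34,0))])
w=np.vstack([r.x.reshape(4,4),E]).round(1);print(w,[round(seg(w[i],w[i+1],15),1) for i in range(4)])
E
timeout 550 python3 plan3.py
```

```text
[[ 19.1 -35.3 156.  -25.9]
 [  6.7 -11.9 150.  -25.5]
 [-10.4  38.3 138.  -26. ]
 [  2.   26.5 102.2  -9.1]
 [  0.    0.   78.    0. ]] [np.float64(10.3), np.float64(8.1), np.float64(7.8), np.float64(14.5)]
```

```bash
cat >> h.py <<'E'
BC=np.array([.578,.2098]); BY=np.radians(-.45)
S=.0267
def tgt(x,y,z,zt):
    c,s=np.cos(BY),np.sin(BY); return np.array([BC[0]+(c*x-s*y)/1e3,BC[1]+(s*x+c*y)/1e3,z/1e3])+S*zt
E
cat > nx.py <<'E'
from h import *
import sys
o=st(); M=R.from_quat(o["tool_rot"]).as_matrix()
g=o["eef_pos"]-S*M[:,2]; d=g[:2]-BC; print("box g mm",((d[0]*np.cos(BY)+d[1]*np.sin(BY))*1e3).round(1),((-d[0]*np.sin(BY)+d[1]*np.cos(BY))*1e3).round(1),(g[2]*1e3).round(1))
for a in sys.argv[1:]:
    v=np.array(eval("["+a+"]"),float); print(a,tool(tgt(*v,M[:,2])-o["eef_pos"],o))
E
python3 - <<'E'
from h import *
o=get_obs(); print(tool([0,0,.05],o),tool([0,0,.16],o))
E
python3 nx.py 15,-33,200 19,-35,160
```

```text
[-0.371 -0.001 -0.929] [-1.186 -0.004 -2.972]
t 14.45 p [ 0.5656 -0.1891  0.0291] yaw -0.46 z [ 0.3706 -0.004  -0.9288] y [ 0.008   1.     -0.0011] q [-0.403  0.33  -0.45   0.438  0.142 -0.37 ] F [-2.2  0.1  6.4] w 0.0347
box g mm -19.2 -399.0 53.9
15,-33,200 [-1.719  7.316 -2.468]
19,-35,160 [-1.497  7.277 -1.695]
```

>>> {"method": "move_arm", "body": {
  "motion": [
    [30,[-0.07,0,-0.2],0],
    [30,[-0.37,0,-0.9],0],
    [30,[-0.7,0,-1.8],0],
    [30,[-1.1,0,-2.6],0],
    [30,[-1.2,0.8,-2.7],0],
    [30,[-1.3,1.7,-2.7],-0.9],
    [30,[-1.4,2.6,-2.7],-1.8],
    [30,[-1.5,3.5,-2.6],-2.6],
    [30,[-1.6,4.4,-2.5],-3.5],
    [30,[-1.7,5.3,-2.5],-4.33]
  ]
}}

```text
clock: 15.45
eef_pos: [0.5979, 0.0775, 0.1736]
tool_rot: [-0.219, 0.958, -0.043, 0.181]
ft_force: [0.1, -0.7, -2.6]
grip_width: 0.0346
```

```bash
python3 nx.py 15,-33,200
python3 - <<'E'
from h import *
c=camera("scene"); crop(c,180,60,480,320,2,"pics/g1.png")
E
```

```text
t 15.45 p [0.5979 0.0775 0.1736] yaw 24.14 z [ 0.3648 -0.0038 -0.9311] y [-0.4036  0.9005 -0.1618] q [ 0.164  0.165 -0.234  0.804 -0.064 -0.297] F [ 0.1 -0.7 -2.6] w 0.0346
box g mm 11.2 -132.1 198.5
15,-33,200 [-0.948  1.743 -0.003]
```

View pics/g1.png

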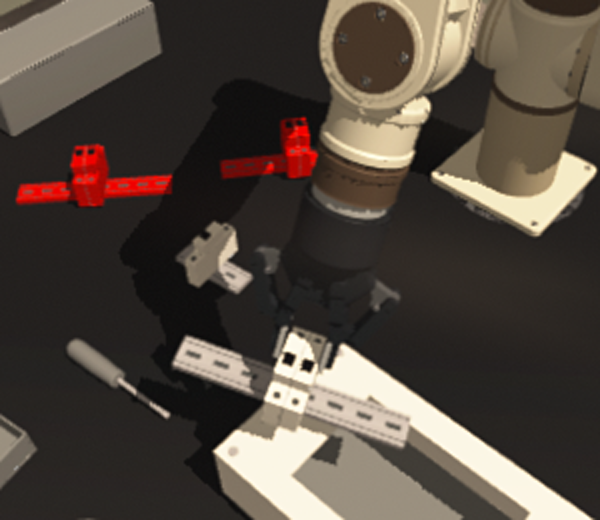

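The rail is held (breaker at crop (295,370)), with the +y end swung toward the base and lower. The bystanders have not been disturbed. I'll move on to above the opening.

>>> {"method": "move_arm", "body": {
  "motion": [
    [30,[-0.4,0.6,0],0],
    [30,[-0.8,1.3,0],0],
    [30,[-0.9,1.6,0],0],
    [30,[-0.9,1.6,0],0],
    [30,[-0.9,1.6,0],0],
    [30,[-0.9,1.6,0],0],
    [30,[-0.9,1.6,0],0],
    [30,[-0.9,1.6,0],0],
    [30,[-0.9,1.6,0],0],
    [30,[-0.9,1.6,0],0]
  ]
}}

```text
clock: 16.5
eef_pos: [0.6057, 0.1671, 0.1771]
tool_rot: [-0.217, 0.958, -0.043, 0.182]
ft_force: [-0.2, 0.2, -3.6]
grip_width: 0.0345
```

```bash
python3 nx.py 19,-35,156 6.7,-12,150 -10.4,38,138
python3 - <<'E'
from h import *
c=camera("top"); crop(c,150,80,330,220,4,"pics/g2.png")
c=camera("scene"); crop(c,240,160,500,400,3,"pics/g3.png")
E
```

```text
t 16.5 p [0.6057 0.1671 0.1771] yaw 23.87 z [ 0.3684 -0.0035 -0.9297] y [-0.3994  0.9024 -0.1617] q [ 0.336  0.219 -0.156  0.838 -0.125 -0.131] F [-0.2  0.2 -3.6] w 0.0345
box g mm 18.2 -42.5 201.9
19,-35,156 [0.225 0.276 0.86 ]
6.7,-12,150 [0.269 0.809 0.88 ]
-10.4,38,138 [0.197 1.886 0.977]
```

View pics/g2.png

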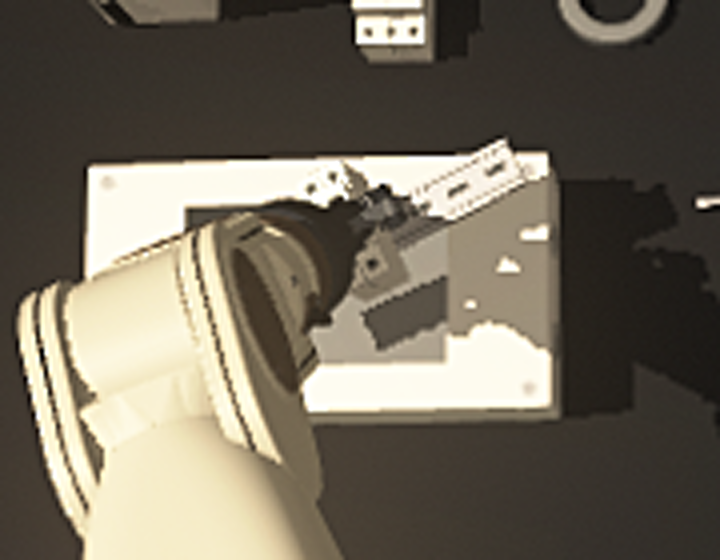

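View pics/g3.png

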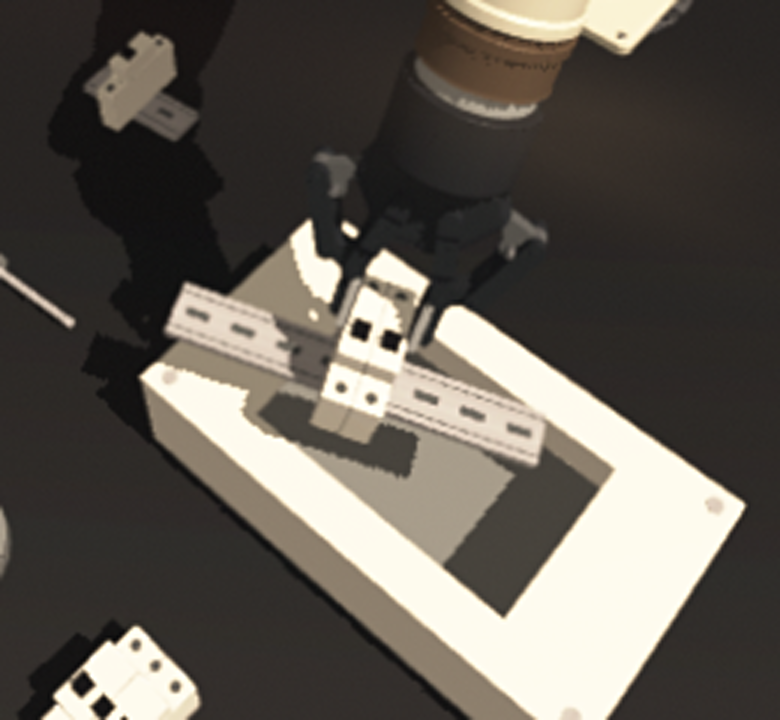

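```bash
cat >> h.py <<'E'
_zp=np.array([.3706,-.0039,-.9288]);_yp=np.array([.0080,1.,-.0011]);_yp=_yp-_zp*(_yp@_zp);_yp/=np.linalg.norm(_yp)
MP=np.c_[np.cross(_yp,_zp),_yp,_zp]; TP=np.array([.5655,-.1891,.0291]); RP=np.array([.5556,-.1893,0.]); RR=R.from_euler("z",-.55,degrees=True).as_matrix()
def railpts(o,L):
    M=R.from_quat(o["tool_rot"]).as_matrix(); W=(RR@np.array(L,float).T).T+RP
    return (M@(MP.T@(W-TP).T)).T+o["eef_pos"]
CORN=np.array([[-.0175,.12,.0075],[.0175,.12,.0075],[.0175,-.12,.0075],[-.0175,-.12,.0075]])
E
python3 - <<'E'
from h import *
o=get_obs(); P=railpts(o,CORN); print(P.round(4))
s=camera("scene"); print(((proj(s,P)-[240,160]+.5)*3-.5).round(0)); t=camera("top"); print(((proj(t,P)-[150,80]+.5)*4-.5).round(0))
c_,s_=np.cos(BY),np.sin(BY)
op=[[BC[0]+c_*x-s_*y,BC[1]+s_*x+c_*y,.098] for x,y in ((-.0625,.1),(.0625,.1),(.0625,-.1),(-.0625,-.1))]
print(((proj(s,op)-[240,160]+.5)*3-.5).round(0))
E
```

```text
[[0.5335 0.2611 0.1375]
 [0.5656 0.275  0.1362]
 [0.6612 0.0583 0.1748]
 [0.6291 0.0443 0.1761]]
[[550. 414.]
 [539. 466.]
 [167. 330.]
 [188. 283.]]
[[232. 336.]
 [213. 293.]
 [503. 139.]
 [523. 183.]]
[[618. 469.]
 [505. 620.]
 [255. 412.]
 [375. 291.]]
```

>>> {"method": "move_arm", "body": {
  "motion": [
    [30,[0.1,0.12,0.35],0],
    [30,[0.2,0.25,0.7],0],
    [30,[0.22,0.28,0.86],0],
    [30,[0.24,0.45,0.87],0],
    [30,[0.25,0.6,0.88],0],
    [30,[0.27,0.75,0.88],0],
    [30,[0.27,0.81,0.88],0],
    [30,[0.27,0.81,0.88],0],
    [30,[0.27,0.81,0.88],0],
    [30,[0.27,0.81,0.88],0]
  ]
}}

```text
clock: 17.7
eef_pos: [0.5945, 0.1981, 0.1254]
tool_rot: [-0.217, 0.958, -0.043, 0.183]
ft_force: [0.7, 0.0, -2.9]
grip_width: 0.0345
```

```bash
python3 nx.py 6.7,-12,150 -2,13,144 -10.4,38,138
python3 - <<'E'
from h import *
c=camera("scene"); crop(c,240,160,500,400,3,"pics/g4.png")
o=get_obs();print(o["ft_force"]); print(((proj(c,railpts(o,CORN))-[240,160]+.5)*3-.5).round(0))
E
```

```text
t 17.7 p [0.5945 0.1981 0.1254] yaw 23.9 z [ 0.3689 -0.0033 -0.9295] y [-0.3997  0.9022 -0.1618] q [ 0.401  0.265 -0.24   0.717 -0.147 -0.07 ] F [ 0.7  0.  -2.9] w 0.0345
box g mm 6.8 -11.6 150.3
6.7,-12,150 [ 0.006 -0.006  0.004]
-2,13,144 [-0.028  0.534  0.052]
-10.4,38,138 [-0.066  1.071  0.101]
[-0.72351587  0.24731308 -3.26609925]
[[584. 465.]
 [575. 516.]
 [220. 386.]
 [238. 340.]]
```

View pics/g4.png

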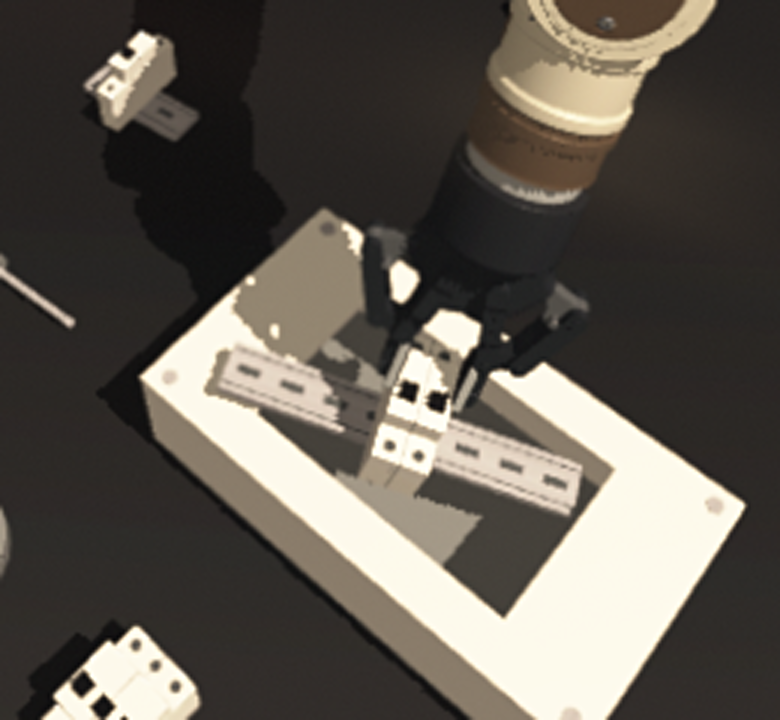

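The lower end (578,490) is inside the opening, the upper end (228,365) is still just above the frame, and there is no contact force. Next I slide the lower end under the frame.

>>> {"method": "move_arm", "body": {
  "motion": [
    [30,[-0.01,0.15,0.015],0],
    [30,[-0.02,0.3,0.03],0],
    [30,[-0.03,0.45,0.043],0],
    [30,[-0.037,0.6,0.057],0],
    [30,[-0.046,0.75,0.07],0],
    [30,[-0.055,0.9,0.085],0],
    [30,[-0.066,1.07,0.1],0],
    [30,[-0.066,1.07,0.1],0],
    [30,[-0.066,1.07,0.1],0],
    [30,[-0.066,1.07,0.1],0]
  ]
}}

```text
clock: 18.75
eef_pos: [0.5776, 0.2476, 0.1129]
tool_rot: [-0.217, 0.958, -0.043, 0.183]
ft_force: [-0.3, -0.8, -3.3]
grip_width: 0.0344
```

```bash
python3 nx.py -10.4,38,138 2,26.5,102 0,0,78
python3 - <<'E'
from h import *
c=camera("scene"); crop(c,240,160,500,400,3,"pics/g5.png")
o=get_obs();print(o["ft_force"]); print(((proj(c,railpts(o,CORN))-[240,160]+.5)*3-.5).round(0))
E
```

```text
t 18.75 p [0.5776 0.2476 0.1129] yaw 23.9 z [ 0.3685 -0.0035 -0.9296] y [-0.3997  0.9022 -0.1619] q [ 0.502  0.292 -0.237  0.71  -0.181  0.026] F [-0.3 -0.8 -3.3] w 0.0344
box g mm -10.5 37.8 137.8
-10.4,38,138 [-0.005  0.001 -0.003]
2,26.5,102 [ 0.126 -0.19   0.758]
0,0,78 [ 0.551 -0.572  1.189]
[-0.74859839  0.18404063 -3.32993032]
[[659. 501.]
 [652. 553.]
 [295. 424.]
 [311. 376.]]
```

View pics/g5.png

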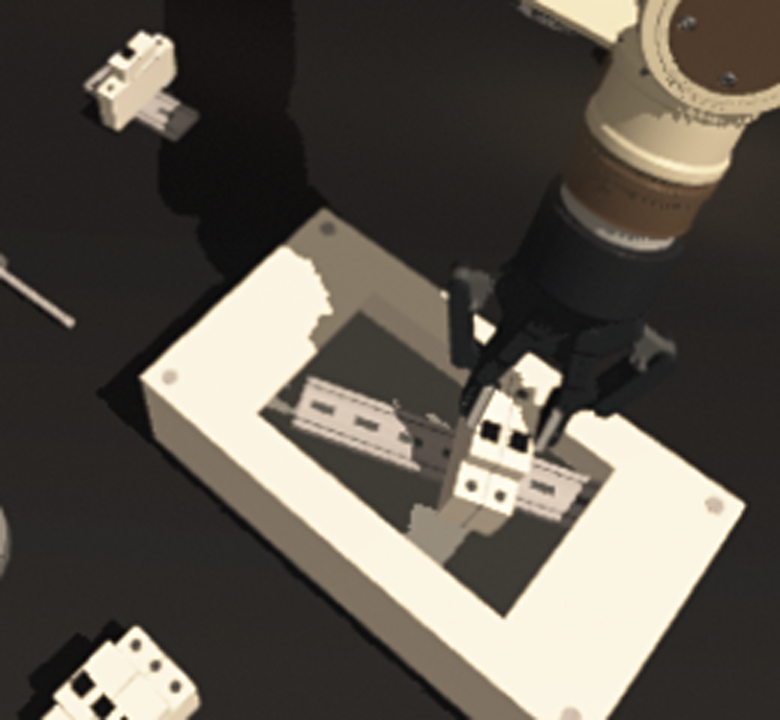

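The +y end now lies under the far frame, and the −y end (305,400) is inside the opening. Next: lower and turn it back.

>>> {"method": "move_arm", "body": {
  "motion": [
    [30,[0.02,-0.025,0.1],0.36],
    [30,[0.03,-0.05,0.19],0.71],
    [30,[0.05,-0.07,0.28],1.06],
    [30,[0.063,-0.095,0.38],1.42],
    [30,[0.08,-0.12,0.47],1.77],
    [30,[0.095,-0.14,0.57],2.12],
    [30,[0.11,-0.165,0.66],2.48],
    [30,[0.126,-0.19,0.758],2.83],
    [30,[0.126,-0.19,0.758],2.83],
    [30,[0.126,-0.19,0.758],2.83]
  ]
}}

```text
clock: 19.8
eef_pos: [0.59, 0.236, 0.0771]
tool_rot: [-0.073, 0.98, -0.016, 0.187]
ft_force: [0.4, -0.4, -3.4]
grip_width: 0.0346
```

```bash
python3 nx.py 2,26.5,102 0,0,78
python3 - <<'E'
from h import *
c=camera("scene"); crop(c,240,160,500,400,3,"pics/g6.png")
o=get_obs();print(o["ft_force"]); print(((proj(c,railpts(o,CORN))-[240,160]+.5)*3-.5).round(0))
E
```

```text
t 19.8 p [0.59   0.236  0.0771] yaw 7.92 z [ 0.3682 -0.0036 -0.9297] y [-0.1376  0.9888 -0.0584] q [ 0.471  0.34  -0.274  0.619 -0.171  0.293] F [ 0.4 -0.4 -3.4] w 0.0346
box g mm 2.0 26.3 101.9
2,26.5,102 [-0.001  0.003 -0.001]
0,0,78 [ 0.293 -0.487  0.431]
[ 0.80553705  0.12489934 -2.62529097]
[[628. 570.]
 [606. 617.]
 [290. 416.]
 [317. 378.]]
```

View pics/g6.png

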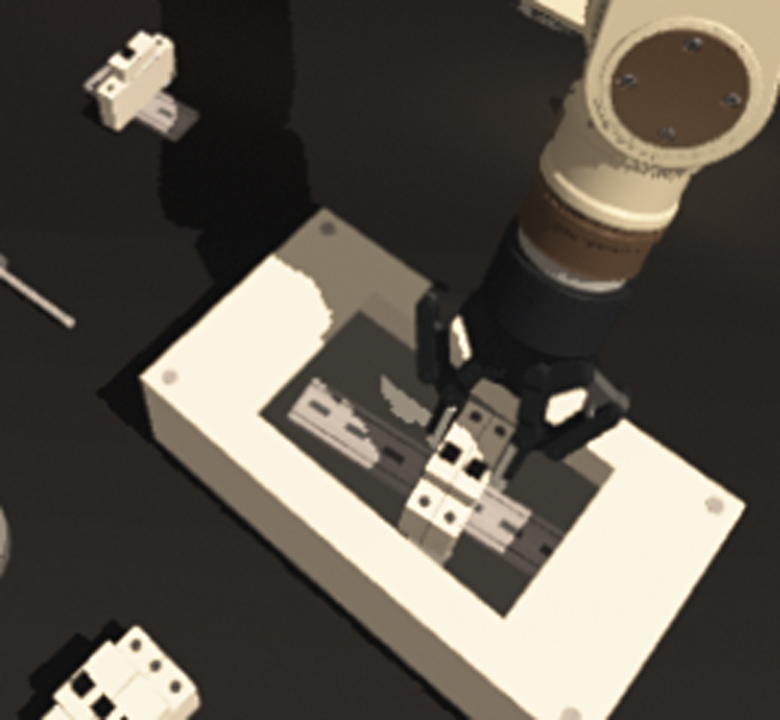

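>>> {"method": "move_arm", "body": {
  "motion": [
    [30,[0.037,-0.06,0.055],0.19],
    [30,[0.073,-0.12,0.11],0.38],
    [30,[0.11,-0.18,0.16],0.56],
    [30,[0.147,-0.24,0.215],0.75],
    [30,[0.183,-0.305,0.27],0.94],
    [30,[0.22,-0.365,0.325],1.13],
    [30,[0.256,-0.425,0.377],1.31],
    [30,[0.293,-0.485,0.43],1.5],
    [30,[0.293,-0.485,0.43],1.5],
    [30,[0.293,-0.485,0.43],1.5]
  ]
}}

```text
clock: 20.85
eef_pos: [0.5877, 0.2101, 0.0531]
tool_rot: [0.004, 0.982, -0.001, 0.187]
ft_force: [-0.5, 0.1, -2.4]
grip_width: 0.0344
```

```bash
python3 nx.py 0,0,78
python3 - <<'E'
from h import *
c=camera("scene"); crop(c,240,160,500,400,3,"pics/g7.png")
o=get_obs();print(o["ft_force"],o["ft_torque"]); P=railpts(o,np.r_[CORN,[[0,0,0]]]); print(P.round(4)); print(((proj(c,P)-[240,160]+.5)*3-.5).round(0))
t=camera("top"); crop(t,150,80,330,220,4,"pics/g8.png"); print(((proj(t,P)-[150,80]+.5)*4-.5).round(0))
E
```

```text
t 20.85 p [0.5877 0.2101 0.0531] yaw -0.47 z [ 0.3682 -0.0033 -0.9298] y [ 8.1e-03  1.0e+00 -3.0e-04] q [ 0.428  0.346 -0.341  0.539 -0.156  0.408] F [-0.5  0.1 -2.4] w 0.0344
box g mm -0.1 0.4 77.9
0,0,78 [-0.003 -0.007 -0.001]
[ 0.27306478 -1.49055783 -2.56866274] [0.00176017 0.57367831 0.00425866]
[[0.5616 0.3302 0.0319]
 [0.5966 0.3299 0.0318]
 [0.5943 0.0899 0.0316]
 [0.5593 0.0903 0.0317]
 [0.5779 0.2101 0.0242]]
[[585. 577.]
 [555. 618.]
 [280. 394.]
 [311. 362.]
 [424. 486.]]
[[185. 325.]
 [186. 282.]
 [486. 275.]
 [486. 319.]
 [337. 302.]]
```

View pics/g7.png

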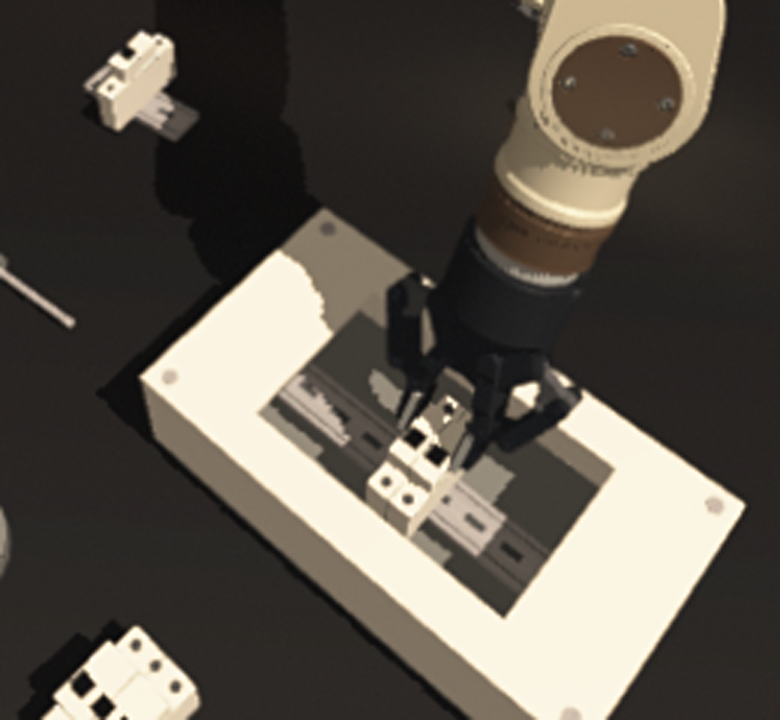

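View pics/g8.png

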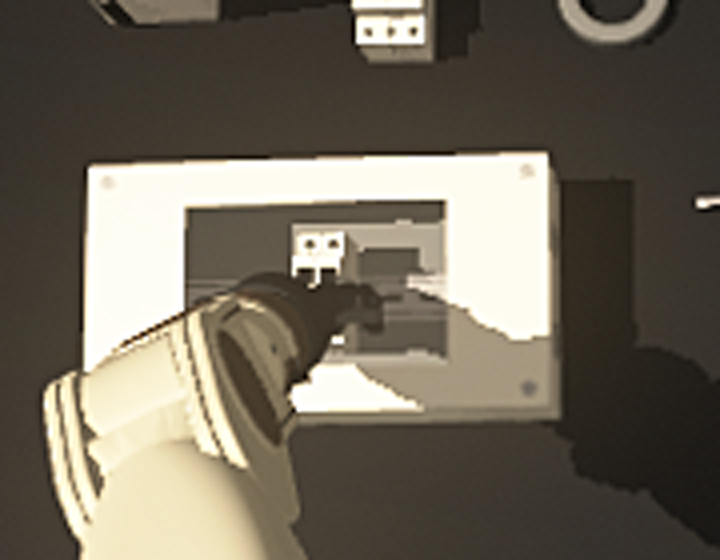

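Run:
```python
from h import *
c=camera("scene"); o=get_obs(); P=railpts(o,[[.0425,.018,.0535],[.0425,-.018,.0535],[.0425,.018,.0075],[.0225,.018,.0725],[.0225,-.018,.0725]])
im=c["color"][240:340,340:420,::-1]; im=cv2.resize(im,None,fx=6,fy=6,interpolation=cv2.INTER_CUBIC)
for u in proj(c,P): q=((u-[340,240]+.5)*6-.5).astype(int); cv2.circle(im,tuple(int(v) for v in q),4,(0,0,255),1)
cv2.imwrite("pics/g9.png",im); st()
```

```text
t 21.0 p [0.588  0.2104 0.0535] yaw -0.45 z [ 0.3688 -0.003  -0.9295] y [ 7.8e-03  1.0e+00 -1.0e-04] q [ 0.428  0.346 -0.341  0.539 -0.156  0.408] F [-0.7 -0.1 -3.6] w 0.0343
```

View pics/g9.png

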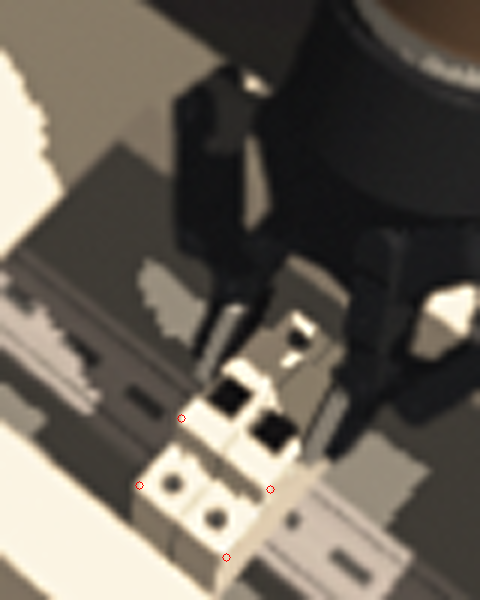

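The overlaid breaker corners ((140,485), (227,557), (182,418), (270,490)) sit on the imaged edges to about 1 px, so there was no slip in the grip. The rail is level and only its own weight shows at the wrist.

Run:
```python
from h import *
print(get_obs()["joint_vel"].round(3)); print(job_done())
```

```text
[ 0.001 -0.001  0.001  0.001  0.001  0.   ]
the job is handed in; nothing more can be done
None
```

The long rail is in the enclosure with both ends behind the front frame, held level and still by the gripper. I handed it in at about 21 s of the 45 s; no verdict is reported.

**How it was done:**
- **Turned on the bench:** I picked the rail up once, turned it about 11° in line with the box and set it down.
- **Leaned the tool:** Moves can only turn about the tool's own axis. I pushed the empty arm against its reach limit until the tool leaned about 21.6°, then gripped the breaker across its 36 mm.
- **Tilted in:** With that lean, a −26° turn tilts the rail lengthwise. The +y end went under the frame first. I then lowered the rail, turned it back and centred it, on a path planned with about 8 mm clearance.

**Last checks:**
- **Position:** The rail's underside is at z ≈ 24 mm, 20 mm above the back. It is about 0.5 mm from the measured box centre, within about 0.1° of the box's length and level to about 0.1°. These figures come from the arm pose and the grasp measurement.
- **Camera:** Predicted breaker corners matched the final image to about 1 px (roughly 3 mm), so the rail had not slipped in the grip. From inside the box on, the +y rail end was under the frame and not seen directly.
- **Contact:** The wrist showed only the rail's weight, about 3 N, at each check on the way in. The short rail and screwdriver appear where they were, though the screwdriver is only partly in the last views.
- **Disagreement:** Earlier, one opening corner in the scene view was about 1.7 px off the position measured from the top view. I kept the top-view measurement.

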